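# Set up the drinking-chocolate flight

## Task

Set up the drinking-chocolate tasting: move the row of four white tumblers from the wooden tray over to the serving board, each one standing upright and fully down in the wooden sleeve of its own size, smallest in the smallest and so on up to the largest. Let each down gently so that it sits loosely in its sleeve, never rammed in, and leave the glass of tasting picks and the sample dish where they stand.

Things in the scene. Friction and masses are not known exactly. Their poses are not given: they have to be found in the camera images.
- tumbler_espresso: smallest of four like-shaped empty white porcelain tumblers, no handle, upright in a row: 40 mm across, 70 mm high. Top 30 mm a straight round band, below it tapering to a 27 mm foot; under 0.3 kg. Origin: centre of its underside; z up. Tray 92 x 316 mm, its floor 5 mm and walls 18 mm above the counter.
- tumbler_small: second smallest of four like-shaped empty white porcelain tumblers, no handle, upright in a row: 49 mm across, 80 mm high. Top 30 mm a straight round band, below it tapering to a 33 mm foot; under 0.3 kg. Origin: centre of its underside; z up. Bays 76 mm from centre to centre, any order of size.
- tumbler_medium: second largest of four like-shaped empty white porcelain tumblers, no handle, upright in a row: 58 mm across, 90 mm high. Top 30 mm a straight round band, below it tapering to a 39 mm foot; under 0.3 kg. Origin: centre of its underside; z up. The row runs within 0.15 rad of the y axis.
- tumbler_large: largest of four like-shaped empty white porcelain tumblers, no handle, upright in a row: 67 mm across, 100 mm high. Top 30 mm a straight round band, below it tapering to a 46 mm foot; under 0.3 kg. Origin: centre of its underside; z up. Tray and board stand side by side, either one on the left.
- sleeve_espresso: smallest of four fixed light-wood sleeves on the dark serving board: open, tapered, 32 mm high, mouth 43 mm inside, 53 mm outside, floor 6 mm thick. Origin: centre of its underside, 18 mm above the counter; z up. The smallest tumbler rests on its floor, 6 mm above the origin, with 3.5 mm play all round. Board 100 x 340 mm.
- sleeve_small: second smallest of four fixed light-wood sleeves on the dark serving board: open, tapered, 36 mm high, mouth 50 mm inside, 60 mm outside, floor 6 mm thick. Origin: centre of its underside, 18 mm above the counter; z up. The second smallest tumbler rests on its floor, 6 mm above the origin, with 3.5 mm play all round. A brass bow, 40 mm high, at either end of the board.
- sleeve_medium: second largest of four fixed light-wood sleeves on the dark serving board: open, tapered, 40 mm high, mouth 57 mm inside, 67 mm outside, floor 6 mm thick. Origin: centre of its underside, 18 mm above the counter; z up. The second largest tumbler rests on its floor, 6 mm above the origin, with 3.5 mm play all round. Sleeves 76 mm apart, any order.
- sleeve_large: largest of four fixed light-wood sleeves on the dark serving board: open, tapered, 44 mm high, mouth 64 mm inside, 74 mm outside, floor 6 mm thick. Origin: centre of its underside, 18 mm above the counter; z up. The largest tumbler rests on its floor, 6 mm above the origin, with 3.5 mm play all round. Row within 0.15 rad of the y axis.
- pick_glass: a bystander: small glass with wooden tasting picks, 47 mm across, 96 mm high, behind the rows. Origin: centre of its underside. Stays where it is.
- sample_dish: a bystander: small round glazed dish with squares of chocolate, 67 mm across, 15 mm high, behind the rows. Origin: centre of its underside. Stays where it is.

How it is judged:
At the end, for the whole second after the job is handed in: Each of the four tumblers stands in the wooden sleeve of its own size: axes within 8 mm, upright within 0.12 rad, its underside within 5 mm of the sleeve's floor, released and at rest (horizontal distance between tumbler_espresso and sleeve_espresso below 0.008 m and z of tumbler_espresso in the frame of sleeve_espresso between 0.002 and 0.011 m and angle between each of tumbler_espresso, tumbler_small, tumbler_medium, tumbler_large's own z axis and vertical below 0.12 rad and linear speed of each of tumbler_espresso, tumbler_small, tumbler_medium, tumbler_large below 0.02 m/s and horizontal distance between tumbler_small and sleeve_small below 0.008 m and z of tumbler_small in the frame of sleeve_small between 0.002 and 0.011 m and horizontal distance between tumbler_medium and sleeve_medium below 0.008 m and z of tumbler_medium in the frame of sleeve_medium between 0.002 and 0.011 m and horizontal distance between tumbler_large and sleeve_large below 0.008 m and z of tumbler_large in the frame of sleeve_large between 0.002 and 0.011 m); the robot touches nothing.
It fails at once if a tumbler is rammed into its sleeve (over 45 N) (contact force between tumbler_espresso and sleeve_espresso above 45 N or contact force between tumbler_small and sleeve_small above 45 N or contact force between tumbler_medium and sleeve_medium above 45 N or contact force between tumbler_large and sleeve_large above 45 N).
It fails at once if the pick glass is pushed away or knocked over (distance of pick_glass from where it was at the start of the episode above 0.03 m or angle between pick_glass's own z axis and vertical above 0.4 rad).
It fails at once if the sample dish is pushed away or knocked over (distance of sample_dish from where it was at the start of the episode above 0.03 m or angle between sample_dish's own z axis and vertical above 0.4 rad).
It also fails if it takes over 99 s, if anything falls off the work surface, if the arm or the gripper's body presses on something with over 40 N, if the wrist force passes 120 N, or if a joint passes its speed limit or range.

## Robot

A 6-joint arm with a two-finger parallel gripper is mounted at the origin on a cart in front of the work surface, level with it; the furniture and walls round the work are solid. World frame = base frame: x ahead of the robot, y to its left, z up, the work surface at z = 0. Lengths are in m, angles in rad, forces in N, time in s.
With the tool pointing down it reaches from about 0.25 to 0.85 m from the base axis. Payload 12.5 kg.
Tool frame: the origin (TCP) lies on the centre line of the jaws, within the pads' length; the fingertips stand 11 mm ahead of it and the grasp point (between the pads) lies 8 mm behind it (tcp_to_tips is the distance from the TCP to the fingertips, in m); z points along the fingers, y is the line along which they close (so a half turn about z gives the same grasp; the last joint's range is limited). The gripper opens to 93 mm and grips with 3 to 60 N. Pads are 15 mm wide; open, the fingers measure 128 mm over their backs; the gripper's body (75 mm by 188 mm) begins 65 mm behind the grasp point.
Start: joints at [1.146, 0.351, 1.652, -0, 1.139, -0.085], TCP at [0.183, 0.519, 0.23] pointing down, gripper open.
Joint ranges: [-2.75, 2.75], [-0.79, 2.1], [0.01, 2.65], [-1.57, 4.71], [0.07, 3.14], [-2.87, 2.87]. Speed limits (rad/s): [2.22, 2.22, 2.79, 3.14, 3.14, 3.14].

## Interface

Orientations are given as a unit quaternion [x, y, z, w].
In Python, from plant import * gives the robot as it stands.
- The arm moves only by the shell command python3 -m pendant 'ROWS' [FORCE]. ROWS is JSON, a list that holds one entry, the list of rows, each a list of 7 numbers: the turn, a rotation vector about the tool's x, y, z in rad, then the shift along the tool's x, y, z in mm, then the finger opening in mm, from 0 to 93. In form: [[[rx, ry, rz, tx, ty, tz, claw], ...]]. A call has 1 to 5 rows; each row shifts and turns the commanded pose from where the row before left it, along the tool's axes as they then stand; what a row does not reach is not made up. A row lasts 1/12 s, in which the tool goes at most 41.7 mm and 7.16 degrees, less where a joint would pass 70% of its speed; a pose out of reach is approached as far as the arm can. A call is refused whole if a number of a shift passes 41.7 or a number of a turn 0.125, either way. A call with a gripper value outside its range is refused whole. The fingers move at their own pace and stop on an object; FORCE is the grip in N (left out, the last holds). Time passes only in rows, so rows that do not move let the fingers close. It gives the time, the measured TCP pose, the force, the opening and the grip force at its end, in the units of the state.
- observe(): the state, without advancing time (a new reading comes with each control period).
- snapshot(name): name is "scene" or "top" or "wrist"; returns a dict with "pixels" (480x640x3 uint8, blue, green, red), "depth" (480x640 float32, m along the optical axis (not along the pixel's ray), 0 where there is no reading), "fx", "fy", "cx", "cy" (pixels), "world_from_camera" (4x4, takes a point from camera to world coordinates). Camera axes: x right, y down, z forward; pixel columns grow to the right and rows downward; lengths in m; the calibration is good to about 2 mm. A picture is of the moment at which its call begins.
- job_done(): hands the job in; it is judged then, once.
Trained networks look in the newest picture that a camera, given by its name, has taken for a name from the list of things; names that differ only in an ending like _2 or _b are one class to them, and where a whole thing is asked for, a point or a joint stands for the part that bears it (a point fixed in the world has none). Each returns a list of dicts, best first, with "score" (0 to 1); they miss things now and then, are a little off and sometimes report something else, mostly with a low value. They report only what shows in the picture. A call takes as long as a camera call.
- outline_of(label, camera): "pixels" (480x640 bool, what is visible of it) and "at" ([column, row] in pixels, amid what is visible of it).
The state is a dict: "clock": time; "joint_positions": joint angles; "joint_vel": joint speeds; "joint_torque": joint torques, N m; "eef_pos": TCP position; "tool_rot": TCP orientation; "wrist_force": force on the tool from outside, world axes, zero at the start; "torque": the same for the moment, N m; "finger_gap": finger opening in m; "grasp_force": force on a finger pad.
Only numpy, scipy, OpenCV 4.12 (cv2) and the standard library are available. Lean on these libraries where they do the work, as an engineer would, in place of code of your own. Each camera call takes 0.05 s, during which the arm holds its last target. There are 200 camera calls.

## Working session

There is one attempt and no reset: what is moved stays moved. The work goes in short steps, Python scripts to look and compute and a shell command to move; the robot and the scene stay as the last step left them, time stands still between calls to the robot, and variables do not carry over. Pictures are saved under pics/ and viewed, at most 14 in all, crops included, and the job is handed in when it is done.

```bash
mkdir -p pics && ls && python3 - <<'E'
from plant import *
import cv2,numpy as np
o=observe();print({k:np.round(v,3).tolist() for k,v in o.items()})
a=snapshot("top");cv2.imwrite("pics/top1.png",a["pixels"])
b=snapshot("scene");cv2.imwrite("pics/scene1.png",b["pixels"])
for s in (a,b):print(s["fx"],s["cx"],s["cy"],np.round(s["world_from_camera"],3).tolist())
E
```

```text
pics
{'clock': 0.0, 'joint_positions': [1.146, 0.351, 1.652, 0.0, 1.139, -0.085], 'joint_vel': [0.001, -0.001, -0.0, -0.001, 0.001, -0.0], 'joint_torque': [0.002, -49.735, -28.524, 0.07, 0.026, -0.0], 'eef_pos': [0.183, 0.518, 0.229], 'tool_rot': [0.169, 0.986, -0.001, -0.0], 'wrist_force': [0.24, -0.56, 0.018], 'torque': [-0.021, -0.015, 0.003], 'grasp_force': 0.0, 'finger_gap': 0.093}
545.1058588905677 318.1213744422275 247.38310118180425 [[-0.029, -0.988, 0.149, 0.374], [-1.0, 0.03, 0.0, 0.072], [-0.005, -0.149, -0.989, 1.142], [0.0, 0.0, 0.0, 1.0]]
587.0262038758948 317.9504599460481 242.51271398693223 [[0.581, -0.577, 0.574, -0.32], [-0.814, -0.403, 0.418, -0.53], [-0.01, -0.71, -0.704, 1.072], [0.0, 0.0, 0.0, 1.0]]
```

View pics/top1.png

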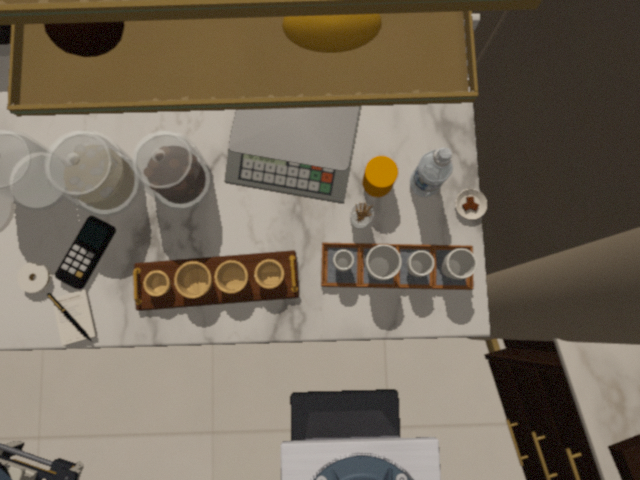

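View pics/scene1.png

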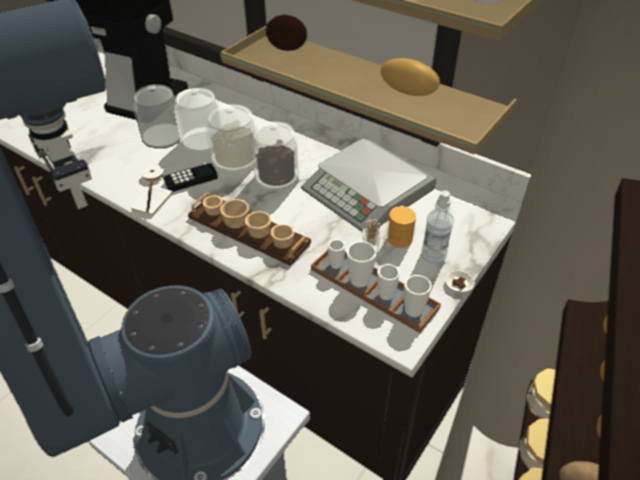

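```bash
cat > h.py <<'E'
from plant import *
import cv2,numpy as np
from scipy.optimize import least_squares
SZ=dict(espresso=(40,70,53,32),small=(49,80,60,36),medium=(58,90,67,40),large=(67,100,74,44))
def pts(s,m):
    v,u=np.nonzero(m&(s["depth"]>0));d=s["depth"][v,u]
    p=np.c_[(u-s["cx"])/s["fx"]*d,(v-s["cy"])/s["fy"]*d,d]
    W=s["world_from_camera"];return p@W[:3,:3].T+W[:3,3]
def rim(s,m,R):
    """top height and circle centre (radius R known) of a round thing's rim"""
    p=pts(s,cv2.erode(m.astype(np.uint8),np.ones((1,1)))>0)
    top=np.percentile(p[:,2],95); q=p[p[:,2]>top-.007]
    f=lambda c:np.hypot(q[:,0]-c[0],q[:,1]-c[1])-R
    r=least_squares(f,np.median(q[:,:2],0),loss="soft_l1",f_scale=.002)
    return np.r_[r.x,top],len(q),np.median(abs(r.fun))
def look(cam,labels):
    s=snapshot(cam);out={}
    for l in labels:
        for k in outline_of(l,cam)[:2]:
            n=l.split("_")[1]
            R={"tumbler":SZ[n][0]/2-1.5,"sleeve":SZ[n][2]/2-2.5}[l.split("_")[0]]/1000 if n in SZ else .02
            try:
                c,N,e=rim(s,k["pixels"],R);print(cam,l,round(float(k["score"]),2),np.round(k["at"]).astype(int).tolist(),np.round(c*1000,1).tolist(),N,round(e*1000,2))
            except Exception as ex: print(l,ex)
    return s
E
python3 - <<'E'
from h import *
L=["tumbler_"+n for n in SZ]+["sleeve_"+n for n in SZ]+["pick_glass","sample_dish"]
look("top",L);look("scene",L)
E
```

```text
top tumbler_espresso 0.83 [343, 259] [510.0, 22.8, 76.0] 80 0.86
top tumbler_small 0.62 [422, 265] [497.6, -128.5, 84.6] 111 0.75
top tumbler_medium 0.83 [454, 266] [493.8, -204.3, 95.5] 176 0.77
top tumbler_large 0.67 [384, 264] [500.2, -52.8, 105.2] 181 0.83
top tumbler_large 0.32 [469, 205] [628.0, -253.9, 15.9] 440 3.75
top sleeve_espresso 0.64 [155, 282] [476.8, 398.8, 51.3] 193 1.27
top sleeve_small 0.71 [271, 275] [488.7, 171.8, 55.5] 210 1.35
top sleeve_medium 0.73 [228, 277] [484.8, 247.3, 58.8] 247 1.35
top sleeve_large 0.79 [192, 282] [480.7, 322.7, 62.8] 248 1.3
top sleeve_large 0.27 [455, 265] [487.6, -202.6, 95.4] 178 5.86
top pick_glass 0.95 [361, 215] [590.7, -15.6, 93.5] 66 4.09
top sample_dish 0.79 [471, 204] [633.7, -259.0, 15.7] 431 8.51
scene tumbler_espresso 0.93 [336, 254] [510.9, 21.7, 76.0] 91 1.1
scene tumbler_small 0.75 [388, 280] [498.8, -129.6, 85.5] 133 0.9
scene tumbler_medium 0.92 [416, 293] [494.6, -205.6, 95.0] 173 1.01
scene tumbler_large 0.67 [358, 264] [501.1, -53.9, 104.9] 195 1.04
scene tumbler_large 0.45 [370, 233] [633.1, -32.9, 94.3] 52 4.11
scene sleeve_espresso 0.6 [209, 203] [477.5, 397.4, 52.0] 115 1.71
scene sleeve_espresso 0.18 [388, 280] [499.0, -129.6, 85.6] 135 1.14
scene sleeve_small 0.93 [281, 235] [489.2, 170.9, 55.6] 147 1.58
scene sleeve_medium 0.58 [256, 224] [485.4, 246.1, 59.3] 158 1.7
scene sleeve_large 0.84 [230, 214] [481.6, 322.3, 63.9] 181 1.75
scene pick_glass 0.91 [371, 232] [590.6, -16.6, 95.1] 64 4.5
scene pick_glass 0.27 [257, 224] [485.4, 247.3, 59.3] 168 10.44
scene sample_dish 0.86 [458, 284] [637.7, -252.9, 16.5] 268 7.29
```

```bash
P="python3 -m pendant"; python3 -m pendant '[[[0,0,0.123,0,0,0,93],[0,0,0.123,0,0,0,93],[0,0,0.123,0,0,0,93],[0,0,0.123,0,0,0,93],[0,0,0.123,0,0,0,93]]]' 10 && python3 -m pendant '[[[0,0,0.123,0,0,0,64],[0,0,0.123,0,0,0,64],[0,0,0.123,0,0,0,64],[0,0,0.123,0,0,0,64],[0,0,0.123,0,0,0,64]]]'
python3 -m pendant '[[[0,0,0,-33,22,0,64],[0,0,0,-33,22,0,64],[0,0,0,-33,22,0,64],[0,0,0,-33,22,0,64],[0,0,0,-33,22,0,64]]]'
python3 -m pendant '[[[0,0,0,-33,22,0,64],[0,0,0,-33,22,0,64],[0,0,0,-33,22,0,64],[0,0,0,-33,22,0,64],[0,0,0,-33,22,0,64]]]'
```

```text
clock: 1.62
eef_pos: [0.1833, 0.5185, 0.2296]
tool_rot: [0.462, 0.887, -0.0, 0.0]
wrist_force: [-0.2, -0.1, 0.1]
finger_gap: 0.093
grasp_force: 0.0
clock: 2.03
eef_pos: [0.1833, 0.5185, 0.2296]
tool_rot: [0.709, 0.705, -0.0, 0.0]
wrist_force: [0.0, -0.3, -0.1]
finger_gap: 0.0662
grasp_force: 0.0
clock: 2.45
eef_pos: [0.294, 0.3521, 0.2298]
tool_rot: [0.707, 0.708, 0.0, 0.0]
wrist_force: [1.2, 0.4, 0.3]
finger_gap: 0.064
grasp_force: 0.0
clock: 2.87
eef_pos: [0.4044, 0.187, 0.2299]
tool_rot: [0.707, 0.707, 0.0, 0.0]
wrist_force: [-0.7, 0.6, 0.3]
finger_gap: 0.0642
grasp_force: 0.0
```

```bash
python3 -m pendant '[[[0,0,0,-33,21.2,0,64],[0,0,0,-33,21.2,0,64],[0,0,0,-33,21.2,0,64],[0,0,0,-33,21.2,0,64],[0,0,0,-33,21.2,0,64]]]'
python3 - <<'E'
from h import *
s=look("wrist",["tumbler_espresso","tumbler_large","tumbler_small"]);cv2.imwrite("pics/w1.png",s["pixels"])
print(np.round(observe()["eef_pos"],4),np.round(s["world_from_camera"],3).tolist())
E
```

```text
clock: 3.28
eef_pos: [0.5105, 0.0219, 0.2298]
tool_rot: [0.707, 0.707, 0.0, 0.0]
wrist_force: [0.6, -0.3, 0.1]
finger_gap: 0.0642
grasp_force: 0.0
wrist tumbler_espresso 0.83 [320, 226] [509.7, 21.9, 75.2] 587 0.79
wrist tumbler_espresso 0.35 [420, 264] [592.7, -21.8, 94.3] 443 5.2
wrist tumbler_large 0.56 [310, 317] [500.0, -53.2, 104.8] 1241 0.59
wrist tumbler_small 0.83 [306, 361] [497.3, -129.1, 84.9] 113 0.4
[0.5098 0.0233 0.2294] [[1.0, 0.0, 0.0, 0.51], [0.0, -0.959, -0.282, 0.1], [0.0, 0.282, -0.959, 0.385], [0.0, 0.0, 0.0, 1.0]]
```

View pics/w1.png

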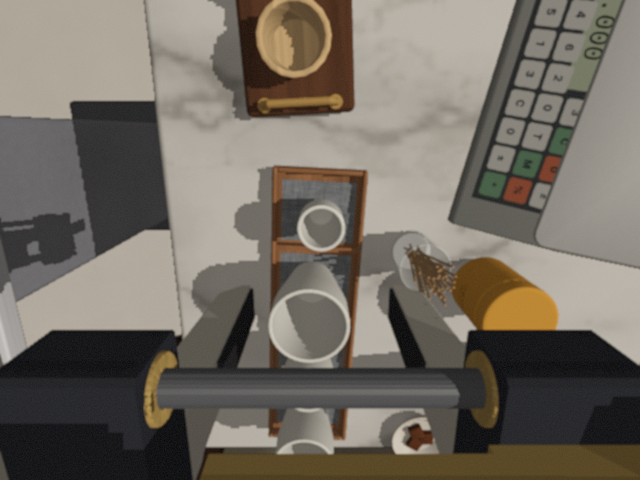

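```bash
python3 -m pendant '[[[0,0,0,0,0,40,64],[0,0,0,0,0,40,64],[0,0,0,0,0,40,64],[0,0,0,0,0,36,64],[0,0,0,0,0,20,64]]]' 15
python3 -m pendant '[[[0,0,0,0,0,0,30],[0,0,0,0,0,0,30],[0,0,0,0,0,0,30],[0,0,0,0,0,0,30],[0,0,0,0,0,0,30]]]' 15
python3 -m pendant '[[[0,0,0,0,0,0,30],[0,0,0,0,0,0,30]]]' 15
```

```text
clock: 3.9
eef_pos: [0.5074, 0.0253, 0.0504]
tool_rot: [0.706, 0.708, -0.001, -0.002]
wrist_force: [-0.6, -0.2, -0.4]
finger_gap: 0.0643
grasp_force: 0.0
clock: 4.32
eef_pos: [0.5107, 0.0241, 0.0553]
tool_rot: [0.707, 0.708, 0.001, 0.001]
wrist_force: [-1.1, 1.0, 7.7]
finger_gap: 0.04
grasp_force: 15.0
clock: 4.48
eef_pos: [0.5108, 0.024, 0.0553]
tool_rot: [0.707, 0.707, 0.001, 0.001]
wrist_force: [-1.9, 1.4, 8.3]
finger_gap: 0.0401
grasp_force: 15.0
```

```bash
python3 -m pendant '[[[0,0,0,0,0,-15,30],[0,0,0,0,0,-35,30],[0,0,0,0,0,-35,30],[0,0,0,0,0,-15,30],[0,0,0,0,0,0,30]]]' 15
python3 -m pendant '[[[0,0,0,20,-1.3,0,30],[0,0,0,36,-3,0,30],[0,0,0,36,-3,0,30],[0,0,0,36,-3.3,0,30],[0,0,0,36,-3.3,0,30]]]' 15
python3 -m pendant '[[[0,0,0,36,-3.3,0,30],[0,0,0,36,-3.3,0,30],[0,0,0,36,-3.3,0,30],[0,0,0,36,-3.3,0,30],[0,0,0,36,-3.3,0,30]]]' 15
python3 -m pendant '[[[0,0,0,20,-2,0,30],[0,0,0,12,-1,0,30],[0,0,0,0,0,0,30],[0,0,0,0,0,0,30]]]' 15
python3 - <<'E'
from h import *
s=look("wrist",["tumbler_espresso","sleeve_espresso","sleeve_large","sleeve_medium"]);cv2.imwrite("pics/w2.png",s["pixels"])
s=look("scene",["tumbler_espresso"]);s=look("top",["tumbler_espresso"]);print(np.round(observe()["eef_pos"],4))
E
```

```text
clock: 4.9
eef_pos: [0.5117, 0.0238, 0.1579]
tool_rot: [0.707, 0.707, 0.002, 0.003]
wrist_force: [-0.3, 0.5, -1.3]
finger_gap: 0.0403
grasp_force: 15.0
clock: 5.32
eef_pos: [0.4949, 0.1893, 0.1531]
tool_rot: [0.707, 0.707, -0.0, -0.0]
wrist_force: [1.6, -0.8, -1.4]
finger_gap: 0.0399
grasp_force: 15.0
clock: 5.73
eef_pos: [0.4782, 0.3694, 0.1529]
tool_rot: [0.707, 0.707, -0.0, -0.0]
wrist_force: [0.8, 0.0, -1.6]
finger_gap: 0.0401
grasp_force: 15.0
clock: 6.07
eef_pos: [0.4758, 0.3991, 0.153]
tool_rot: [0.707, 0.708, -0.001, 0.0]
wrist_force: [0.0, 0.0, -1.2]
finger_gap: 0.0399
grasp_force: 15.0
wrist tumbler_espresso 0.84 [323, 322] [475.5, 397.6, 172.4] 2440 0.63
wrist sleeve_espresso 0.75 [324, 238] [476.4, 398.4, 50.4] 1196 1.33
wrist sleeve_large 0.5 [367, 360] [488.2, 337.9, 62.8] 98 1.45
scene tumbler_espresso 0.53 [209, 177] [476.8, 396.6, 172.0] 72 1.63
top tumbler_espresso 0.6 [148, 277] [487.7, 364.1, 172.9] 37 2.38
[0.4762 0.3995 0.1537]
```

View pics/w2.png

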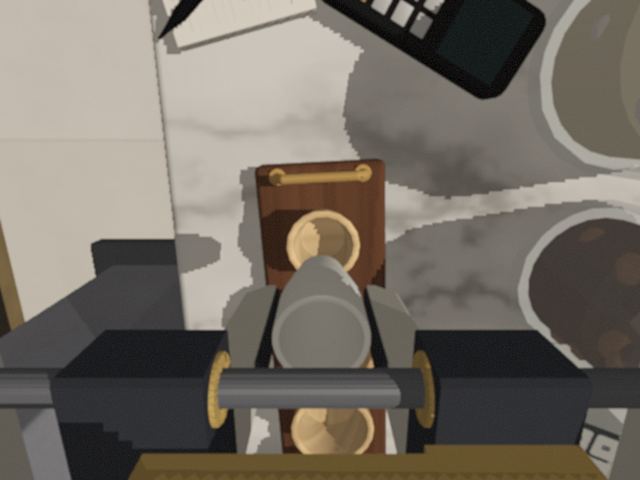

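```bash
python3 -m pendant '[[[0,0,0,1,1,20,30],[0,0,0,0,0,25,30],[0,0,0,0,0,15,30],[0,0,0,0,0,6,30],[0,0,0,0,0,4,30]]]' 15
python3 -m pendant '[[[0,0,0,0,0,3,30],[0,0,0,0,0,2,30],[0,0,0,0,0,1,30],[0,0,0,0,0,0,30],[0,0,0,0,0,0,30]]]' 15
python3 -m pendant '[[[0,0,0,0,0,1,30],[0,0,0,0,0,0,30],[0,0,0,0,0,0,30]]]' 15
```

```text
clock: 6.93
eef_pos: [0.4768, 0.4006, 0.0829]
tool_rot: [0.707, 0.707, -0.001, -0.0]
wrist_force: [0.2, -0.5, -0.5]
finger_gap: 0.0402
grasp_force: 15.0
clock: 7.35
eef_pos: [0.4772, 0.401, 0.0782]
tool_rot: [0.707, 0.707, 0.0, 0.0]
wrist_force: [0.0, 0.6, -0.1]
finger_gap: 0.0402
grasp_force: 15.0
clock: 7.6
eef_pos: [0.477, 0.4009, 0.0767]
tool_rot: [0.707, 0.707, 0.0, 0.0]
wrist_force: [0.5, 0.4, -0.4]
finger_gap: 0.0395
grasp_force: 15.0
```

```bash
python3 -m pendant '[[[0,0,0,0,0,1,30],[0,0,0,0,0,0,30],[0,0,0,0,0,0,30]]]' 15
python3 -m pendant '[[[0,0,0,0,0,0.7,30],[0,0,0,0,0,0,30],[0,0,0,0,0,0,30]]]' 15
```

```text
clock: 7.85
eef_pos: [0.477, 0.4008, 0.0755]
tool_rot: [0.707, 0.707, -0.0, -0.0]
wrist_force: [-0.2, -0.3, -0.7]
finger_gap: 0.04
grasp_force: 15.0
clock: 8.1
eef_pos: [0.477, 0.4008, 0.0749]
tool_rot: [0.707, 0.707, -0.0, -0.0]
wrist_force: [0.3, 0.4, -1.2]
finger_gap: 0.0396
grasp_force: 15.0
```

```bash
python3 -m pendant '[[[0,0,0,0,0,0,44],[0,0,0,0,0,0,50],[0,0,0,0,0,0,64],[0,0,0,0,0,0,64]]]' 15
python3 -m pendant '[[[0,0,0,0,0,-10,64],[0,0,0,0,0,-30,64],[0,0,0,0,0,-40,64],[0,0,0,0,0,-40,93],[0,0,0,0,0,-30,93]]]' 15
python3 -m pendant '[[[0,0,0,-35,1.8,0,93],[0,0,0,-40,2,0,93],[0,0,0,-40,2,0,93],[0,0,0,-40,2,0,93],[0,0,0,-40,2,0,93]]]'
python3 -m pendant '[[[0,0,0,-40,2,0,93],[0,0,0,-40,2,0,93],[0,0,0,-40,2,0,93],[0,0,0,-40,2,0,93],[0,0,0,-40,2,0,93]]]'
python3 -m pendant '[[[0,0,0,-35,2,0,93],[0,0,0,-20,1,0,93],[0,0,0,-5,1,0,93],[0,0,0,0,0,0,93],[0,0,0,0,0,0,93]]]'
python3 - <<'E'
from h import *
s=look("wrist",["tumbler_large","tumbler_small"]);o=observe();print(np.round(o["eef_pos"],4),o["clock"])
s=look("top",["tumbler_espresso"])
s=look("scene",["tumbler_espresso"]);cv2.imwrite("pics/s2.png",cv2.resize(s["pixels"][150:330,150:470],(800,450)))
E
```

```text
clock: 8.43
eef_pos: [0.477, 0.4009, 0.075]
tool_rot: [0.707, 0.707, 0.0, 0.0]
wrist_force: [-0.5, 0.3, -0.2]
finger_gap: 0.0585
grasp_force: 0.0
clock: 8.85
eef_pos: [0.4773, 0.4011, 0.2292]
tool_rot: [0.707, 0.707, 0.002, 0.0]
wrist_force: [-0.2, -0.1, 0.1]
finger_gap: 0.0729
grasp_force: 0.0
clock: 9.27
eef_pos: [0.4867, 0.2042, 0.2259]
tool_rot: [0.707, 0.708, 0.0, 0.0]
wrist_force: [0.3, -0.7, 0.9]
finger_gap: 0.0925
grasp_force: 0.0
clock: 9.68
eef_pos: [0.4969, 0.004, 0.2259]
tool_rot: [0.707, 0.707, 0.0, 0.0]
wrist_force: [0.7, 0.1, -0.4]
finger_gap: 0.0932
grasp_force: 0.0
clock: 10.1
eef_pos: [0.5012, -0.0535, 0.2253]
tool_rot: [0.707, 0.707, 0.0, 0.0]
wrist_force: [0.4, 0.3, 0.8]
finger_gap: 0.0927
grasp_force: 0.0
wrist tumbler_large 0.75 [320, 236] [500.1, -53.6, 105.0] 1319 0.77
wrist tumbler_small 0.93 [317, 312] [497.4, -129.3, 85.0] 848 0.66
[ 0.5012 -0.053   0.2251] 10.25
top tumbler_espresso 0.68 [152, 280] [476.6, 398.0, 94.8] 123 0.99
scene tumbler_espresso 0.88 [210, 196] [477.9, 397.5, 95.0] 80 1.72
```

View pics/s2.png

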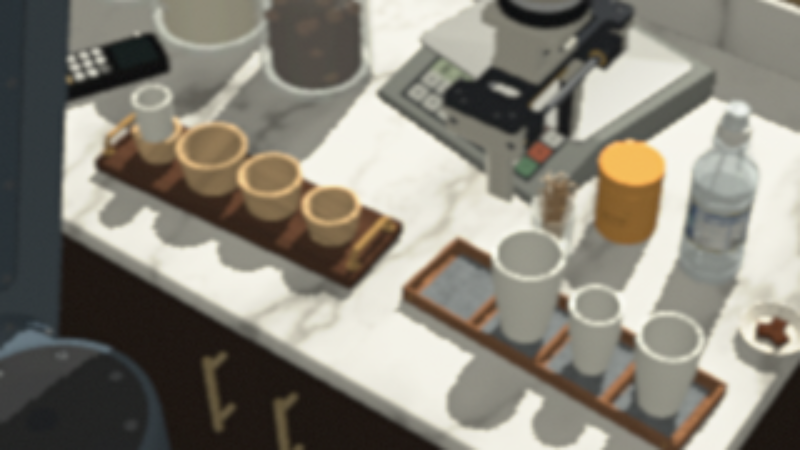

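```bash
python3 -m pendant '[[[0,0,0,0,-1,30,93],[0,0,0,0,0,40,93],[0,0,0,0,0,40,93],[0,0,0,0,0,20,93],[0,0,0,0,0,9,93]]]' 15
python3 -m pendant '[[[0,0,0,0,0,2,93],[0,0,0,0,0,0,55],[0,0,0,0,0,0,55],[0,0,0,0,0,0,55],[0,0,0,0,0,0,55]]]' 20
python3 -m pendant '[[[0,0,0,0,0,0,55],[0,0,0,0,0,0,55]]]' 20
python3 -m pendant '[[[0,0,0,0,0,-10,55],[0,0,0,0,0,-35,55],[0,0,0,0,0,-30,55],[0,0,0,0,0,-15,55],[0,0,0,0,0,0,55]]]' 20
python3 -m pendant '[[[0,0,0,20,-1,0,55],[0,0,0,36,-2,0,55],[0,0,0,36,-2,0,55],[0,0,0,36,-2,0,55],[0,0,0,36,-2,0,55]]]'
python3 -m pendant '[[[0,0,0,36,-2,0,55],[0,0,0,36,-2,0,55],[0,0,0,36,-2,0,55],[0,0,0,36,-2,0,55],[0,0,0,36,-1,0,55]]]'
python3 -m pendant '[[[0,0,0,20,-1,0,55],[0,0,0,12,0,0,55],[0,0,0,0,0,0,55],[0,0,0,0,0,0,55]]]'
python3 - <<'E'
from h import *
s=look("wrist",["tumbler_large","sleeve_large"]);s=look("scene",["tumbler_large"])
s=look("top",["tumbler_large"]);print(np.round(observe()["eef_pos"],4))
E
```

```text
clock: 10.87
eef_pos: [0.4987, -0.0536, 0.0831]
tool_rot: [0.707, 0.708, -0.001, -0.002]
wrist_force: [-0.2, 0.4, 0.6]
finger_gap: 0.0929
grasp_force: 0.0
clock: 11.28
eef_pos: [0.5009, -0.0542, 0.0851]
tool_rot: [0.707, 0.707, 0.001, 0.001]
wrist_force: [-0.6, -0.2, 0.3]
finger_gap: 0.071
grasp_force: 0.0
clock: 11.45
eef_pos: [0.5008, -0.0543, 0.0849]
tool_rot: [0.707, 0.707, 0.0, 0.001]
wrist_force: [-0.8, -0.2, 6.6]
finger_gap: 0.0672
grasp_force: 20.0
clock: 11.87
eef_pos: [0.5018, -0.0544, 0.1777]
tool_rot: [0.707, 0.707, 0.002, 0.002]
wrist_force: [-0.0, 0.2, -1.6]
finger_gap: 0.0666
grasp_force: 20.0
clock: 12.28
eef_pos: [0.4901, 0.1113, 0.173]
tool_rot: [0.707, 0.707, -0.001, -0.0]
wrist_force: [1.0, 0.1, -1.1]
finger_gap: 0.0671
grasp_force: 20.0
clock: 12.7
eef_pos: [0.4808, 0.2914, 0.1728]
tool_rot: [0.707, 0.708, -0.001, -0.0]
wrist_force: [1.3, -0.6, -2.2]
finger_gap: 0.0663
grasp_force: 20.0
clock: 13.03
eef_pos: [0.4805, 0.3212, 0.1731]
tool_rot: [0.707, 0.708, -0.001, -0.0]
wrist_force: [0.4, -0.5, -2.2]
finger_gap: 0.0672
grasp_force: 20.0
wrist tumbler_large 0.91 [322, 305] [480.2, 322.1, 192.9] 3530 0.78
wrist sleeve_large 0.97 [324, 216] [480.4, 321.9, 62.5] 1266 1.38
scene tumbler_large 0.97 [230, 186] [481.8, 320.4, 192.4] 149 1.44
top tumbler_large 0.45 [471, 203] [627.8, -253.9, 15.5] 453 3.94
top tumbler_large 0.44 [194, 270] [491.6, 259.9, 194.3] 36 2.05
[0.4811 0.3212 0.174 ]
```

```bash
python3 -m pendant '[[[0,0,0,0.5,0,20,55],[0,0,0,0,0,20,55],[0,0,0,0,0,13,55],[0,0,0,0,0,6,55],[0,0,0,0,0,4,55]]]' 20
python3 -m pendant '[[[0,0,0,0,0,2,55],[0,0,0,0,0,1.5,55],[0,0,0,0,0,1,55],[0,0,0,0,0,0,55],[0,0,0,0,0,0,55]]]' 20
python3 -m pendant '[[[0,0,0,0,0,1,55],[0,0,0,0,0,0,55],[0,0,0,0,0,0,55]]]' 20
```

```text
clock: 13.8
eef_pos: [0.4808, 0.322, 0.1103]
tool_rot: [0.707, 0.707, -0.0, -0.0]
wrist_force: [-0.4, 0.5, -2.0]
finger_gap: 0.0667
grasp_force: 20.0
clock: 14.22
eef_pos: [0.4811, 0.3225, 0.1069]
tool_rot: [0.707, 0.707, 0.0, 0.0]
wrist_force: [0.1, -0.4, -1.7]
finger_gap: 0.0672
grasp_force: 20.0
clock: 14.47
eef_pos: [0.4809, 0.3224, 0.1055]
tool_rot: [0.707, 0.707, 0.0, 0.0]
wrist_force: [-0.5, 0.8, -1.4]
finger_gap: 0.0668
grasp_force: 20.0
```

```bash
python3 -m pendant '[[[0,0,0,0,0,1.2,55],[0,0,0,0,0,0,55],[0,0,0,0,0,0,55]]]' 20
python3 -m pendant '[[[0,0,0,0,0,0,70],[0,0,0,0,0,0,76],[0,0,0,0,0,0,88],[0,0,0,0,0,0,93],[0,0,0,0,0,0,93]]]' 20
python3 -m pendant '[[[0,0,0,0,0,-10,93],[0,0,0,0,0,-30,93],[0,0,0,0,0,-40,93],[0,0,0,0,0,-40,93],[0,0,0,0,0,-5,93]]]' 15
python3 -m pendant '[[[0,0,0,-35,1,0,93],[0,0,0,-40,1,0,93],[0,0,0,-40,1,0,93],[0,0,0,-40,1,0,93],[0,0,0,-40,1,0,93]]]'
python3 -m pendant '[[[0,0,0,-40,1,0,93],[0,0,0,-40,1,0,93],[0,0,0,-40,1,0,93],[0,0,0,-40,1,0,93],[0,0,0,-40,1,0,93]]]'
python3 -m pendant '[[[0,0,0,-40,1,0,93],[0,0,0,-40,1,0,93],[0,0,0,-35,1,0,93],[0,0,0,-17,0.5,0,93],[0,0,0,0,0,0,93]]]'
python3 - <<'E'
from h import *
s=look("wrist",["tumbler_medium","tumbler_small"]);o=observe();print(np.round(o["eef_pos"],4),o["clock"])
s=look("top",["tumbler_espresso","tumbler_large"])
s=look("scene",["tumbler_large"])
E
```

```text
clock: 14.72
eef_pos: [0.4808, 0.3223, 0.1041]
tool_rot: [0.707, 0.707, -0.0, -0.0]
wrist_force: [0.5, 0.0, -1.6]
finger_gap: 0.067
grasp_force: 20.0
clock: 15.13
eef_pos: [0.4809, 0.3224, 0.1043]
tool_rot: [0.707, 0.707, 0.0, 0.0]
wrist_force: [-0.3, 0.6, -0.1]
finger_gap: 0.0908
grasp_force: 0.0
clock: 15.55
eef_pos: [0.483, 0.3236, 0.237]
tool_rot: [0.707, 0.707, 0.005, 0.001]
wrist_force: [0.7, -0.4, 0.6]
finger_gap: 0.0933
grasp_force: 0.0
clock: 15.97
eef_pos: [0.4858, 0.1257, 0.23]
tool_rot: [0.707, 0.708, 0.0, 0.0]
wrist_force: [1.3, -0.1, 0.4]
finger_gap: 0.0931
grasp_force: 0.0
clock: 16.38
eef_pos: [0.491, -0.0746, 0.2301]
tool_rot: [0.707, 0.707, 0.0, 0.001]
wrist_force: [1.7, -0.3, 1.7]
finger_gap: 0.0929
grasp_force: 0.0
clock: 16.8
eef_pos: [0.4948, -0.2078, 0.2297]
tool_rot: [0.708, 0.706, -0.0, 0.001]
wrist_force: [1.2, -0.1, -0.4]
finger_gap: 0.0932
grasp_force: 0.0
wrist tumbler_medium 0.64 [321, 229] [493.6, -205.5, 95.1] 1024 0.8
wrist tumbler_small 0.64 [325, 130] [497.5, -130.3, 85.2] 830 0.79
[ 0.4948 -0.2039  0.2295] 16.95
top tumbler_espresso 0.68 [151, 280] [476.6, 398.1, 95.0] 125 0.97
top tumbler_large 0.56 [186, 276] [480.5, 322.6, 124.3] 199 0.75
scene tumbler_large 0.67 [233, 201] [481.4, 322.1, 123.7] 148 1.45
```

```bash
python3 -m pendant '[[[0,0,0,-1,-1,35,93],[0,0,0,0,0,40,93],[0,0,0,0,0,40,93],[0,0,0,0,0,28,93],[0,0,0,0,0,10,93]]]' 15
python3 -m pendant '[[[0,0,0,0,0,2,93],[0,0,0,0,0,0,46],[0,0,0,0,0,0,46],[0,0,0,0,0,0,46],[0,0,0,0,0,0,46]]]' 20
python3 -m pendant '[[[0,0,0,0,0,0,46],[0,0,0,0,0,0,46],[0,0,0,0,0,0,46]]]' 20
python3 -m pendant '[[[0,0,0,0,0,-10,46],[0,0,0,0,0,-35,46],[0,0,0,0,0,-40,46],[0,0,0,0,0,-30,46],[0,0,0,0,0,-10,46]]]' 20
python3 -m pendant '[[[0,0,0,20,0,0,46],[0,0,0,36,-1,0,46],[0,0,0,36,-1,0,46],[0,0,0,36,-1,0,46],[0,0,0,36,-1,0,46]]]'
python3 -m pendant '[[[0,0,0,36,-1,0,46],[0,0,0,36,-1,0,46],[0,0,0,36,-1,0,46],[0,0,0,36,-1,0,46],[0,0,0,36,-1,0,46]]]'
python3 -m pendant '[[[0,0,0,36,0,0,46],[0,0,0,36,0,0,46],[0,0,0,24,0,0,46],[0,0,0,12,0,0,46],[0,0,0,0,0,0,46]]]'
python3 -m pendant '[[[0,0,0,0,0,20,46],[0,0,0,0,0,15,46],[0,0,0,0,0,0,46],[0,0,0,0,0,0,46]]]'
python3 - <<'E'
from h import *
s=look("wrist",["tumbler_medium","sleeve_medium"]);s=look("scene",["tumbler_medium"])
print(np.round(observe()["eef_pos"],4))
E
```

```text
clock: 17.62
eef_pos: [0.4921, -0.2042, 0.0726]
tool_rot: [0.707, 0.708, -0.001, -0.003]
wrist_force: [-1.0, 0.5, 0.6]
finger_gap: 0.0928
grasp_force: 0.0
clock: 18.03
eef_pos: [0.4946, -0.206, 0.0757]
tool_rot: [0.707, 0.707, 0.0, 0.001]
wrist_force: [0.0, 0.1, -0.0]
finger_gap: 0.0713
grasp_force: 0.0
clock: 18.28
eef_pos: [0.4942, -0.2058, 0.0749]
tool_rot: [0.707, 0.707, 0.0, 0.0]
wrist_force: [-1.3, 0.4, 6.6]
finger_gap: 0.0578
grasp_force: 20.0
clock: 18.7
eef_pos: [0.4952, -0.2063, 0.2041]
tool_rot: [0.707, 0.707, 0.001, 0.003]
wrist_force: [0.0, -0.2, -1.1]
finger_gap: 0.0578
grasp_force: 20.0
clock: 19.12
eef_pos: [0.4888, -0.0401, 0.1986]
tool_rot: [0.707, 0.707, -0.0, -0.001]
wrist_force: [0.7, 0.2, -1.7]
finger_gap: 0.0577
grasp_force: 20.0
clock: 19.53
eef_pos: [0.4836, 0.14, 0.1986]
tool_rot: [0.707, 0.707, -0.001, -0.0]
wrist_force: [0.7, -0.2, -1.4]
finger_gap: 0.0578
grasp_force: 20.0
clock: 19.95
eef_pos: [0.4838, 0.248, 0.1985]
tool_rot: [0.706, 0.708, -0.001, -0.0]
wrist_force: [1.0, 0.5, -2.9]
finger_gap: 0.0577
grasp_force: 20.0
clock: 20.28
eef_pos: [0.4842, 0.2452, 0.1638]
tool_rot: [0.707, 0.707, -0.001, -0.0]
wrist_force: [0.7, 0.2, -1.0]
finger_gap: 0.0579
grasp_force: 20.0
wrist tumbler_medium 0.64 [321, 310] [483.8, 245.9, 183.7] 3118 0.74
wrist sleeve_medium 0.83 [320, 224] [484.3, 246.0, 58.4] 1238 1.35
scene tumbler_medium 0.74 [233, 221] [476.5, 317.8, 64.7] 105 3.53
scene tumbler_medium 0.67 [259, 194] [485.8, 245.5, 184.5] 94 1.55
[0.4849 0.2462 0.1651]
```

```bash
python3 -m pendant '[[[0,0,0,0.5,0.5,20,46],[0,0,0,0,0,20,46],[0,0,0,0,0,14,46],[0,0,0,0,0,6,46],[0,0,0,0,0,4,46]]]' 20
python3 -m pendant '[[[0,0,0,0,0,2,46],[0,0,0,0,0,1,46],[0,0,0,0,0,1,46],[0,0,0,0,0,0,46],[0,0,0,0,0,0,46]]]' 20
```

```text
clock: 20.95
eef_pos: [0.4849, 0.2468, 0.1]
tool_rot: [0.707, 0.707, -0.0, -0.0]
wrist_force: [0.3, 0.4, -1.2]
finger_gap: 0.0576
grasp_force: 20.0
clock: 21.37
eef_pos: [0.4852, 0.2469, 0.0967]
tool_rot: [0.707, 0.707, 0.0, 0.0]
wrist_force: [-0.2, 0.3, -2.6]
finger_gap: 0.0575
grasp_force: 20.0
```

```bash
python3 -m pendant '[[[0,0,0,0,0,1,46],[0,0,0,0,0,0,46],[0,0,0,0,0,1.2,46],[0,0,0,0,0,0,46],[0,0,0,0,0,0,46]]]' 20
python3 -m pendant '[[[0,0,0,0,0,0,62],[0,0,0,0,0,0,68],[0,0,0,0,0,0,80],[0,0,0,0,0,0,93],[0,0,0,0,0,0,93]]]' 20
python3 -m pendant '[[[0,0,0,0,0,-10,93],[0,0,0,0,0,-30,93],[0,0,0,0,0,-40,93],[0,0,0,0,0,-40,93],[0,0,0,0,0,-15,93]]]' 15
python3 -m pendant '[[[0,0,0,-35,1.2,0,80],[0,0,0,-40,1.2,0,80],[0,0,0,-40,1.2,0,80],[0,0,0,-40,1.2,0,80],[0,0,0,-40,1.2,0,80]]]'
python3 -m pendant '[[[0,0,0,-40,1.2,0,80],[0,0,0,-40,1.2,0,80],[0,0,0,-40,1.2,0,80],[0,0,0,-40,1.2,0,80],[0,0,0,-21,1.2,0,80]]]'
python3 -m pendant '[[[0,0,0,0,0,0,80],[0,0,0,0,0,0,80]]]'
python3 - <<'E'
from h import *
s=look("wrist",["tumbler_small"]);o=observe();print(np.round(o["eef_pos"],4),o["clock"])
s=look("top",["tumbler_espresso","tumbler_large","tumbler_medium"])
s=look("scene",["tumbler_medium"])
E
```

```text
clock: 21.78
eef_pos: [0.4849, 0.2468, 0.094]
tool_rot: [0.707, 0.707, -0.0, -0.0]
wrist_force: [0.3, 1.0, -1.4]
finger_gap: 0.0574
grasp_force: 20.0
clock: 22.2
eef_pos: [0.485, 0.2469, 0.0941]
tool_rot: [0.707, 0.707, 0.0, 0.0]
wrist_force: [0.2, 0.2, 0.3]
finger_gap: 0.0834
grasp_force: 0.0
clock: 22.62
eef_pos: [0.4864, 0.2475, 0.2352]
tool_rot: [0.707, 0.707, 0.003, 0.001]
wrist_force: [-0.7, -0.1, 0.1]
finger_gap: 0.0927
grasp_force: 0.0
clock: 23.03
eef_pos: [0.4908, 0.0502, 0.23]
tool_rot: [0.707, 0.708, 0.0, 0.0]
wrist_force: [1.5, 0.3, -0.4]
finger_gap: 0.08
grasp_force: 0.0
clock: 23.45
eef_pos: [0.4971, -0.1327, 0.23]
tool_rot: [0.707, 0.707, -0.0, 0.001]
wrist_force: [0.1, 0.3, 0.4]
finger_gap: 0.08
grasp_force: 0.0
clock: 23.62
eef_pos: [0.4972, -0.1299, 0.2296]
tool_rot: [0.708, 0.707, 0.0, 0.0]
wrist_force: [1.2, 0.3, -0.3]
finger_gap: 0.0799
grasp_force: 0.0
wrist tumbler_small 0.81 [324, 225] [497.5, -129.6, 85.1] 797 0.77
[ 0.4973 -0.1284  0.2294] 23.7167
top tumbler_espresso 0.85 [150, 280] [476.7, 398.3, 94.4] 123 0.78
top tumbler_large 0.79 [188, 278] [480.3, 322.7, 124.0] 202 0.76
top tumbler_medium 0.71 [224, 274] [484.7, 247.2, 114.8] 164 0.79
scene tumbler_medium 0.77 [255, 215] [485.3, 246.1, 113.7] 123 1.19
```

```bash
python3 -m pendant '[[[0,0,0,-1,0,38,80],[0,0,0,0,0,41,80],[0,0,0,0,0,41,80],[0,0,0,0,0,32,80],[0,0,0,0,0,10,80]]]' 15
python3 -m pendant '[[[0,0,0,0,0,2,80],[0,0,0,0,0,0,37],[0,0,0,0,0,0,37],[0,0,0,0,0,0,37],[0,0,0,0,0,0,37]]]' 18
python3 -m pendant '[[[0,0,0,0,0,0,37],[0,0,0,0,0,0,37],[0,0,0,0,0,0,37]]]' 18
python3 -m pendant '[[[0,0,0,0,0,-10,37],[0,0,0,0,0,-35,37],[0,0,0,0,0,-35,37],[0,0,0,0,0,-10,37],[0,0,0,0,0,0,37]]]' 18
python3 -m pendant '[[[0,0,0,20,0,0,37],[0,0,0,36,-1,0,37],[0,0,0,36,-1,0,37],[0,0,0,36,-1,0,37],[0,0,0,36,-1,0,37]]]'
python3 -m pendant '[[[0,0,0,36,-1,0,37],[0,0,0,36,-1,0,37],[0,0,0,36,-1,0,37],[0,0,0,20,-1,0,37],[0,0,0,9,-0.5,0,37]]]'
python3 -m pendant '[[[0,0,0,0,0,0,37],[0,0,0,0,0,0,37],[0,0,0,0,0,0,37]]]'
python3 - <<'E'
from h import *
s=look("wrist",["tumbler_small","sleeve_small"]);s=look("scene",["tumbler_small"])
print(np.round(observe()["eef_pos"],4))
E
```

```text
clock: 24.43
eef_pos: [0.4951, -0.1291, 0.063]
tool_rot: [0.707, 0.708, -0.001, -0.003]
wrist_force: [-1.1, -0.1, -0.8]
finger_gap: 0.08
grasp_force: 0.0
clock: 24.85
eef_pos: [0.4982, -0.1304, 0.0665]
tool_rot: [0.707, 0.707, 0.001, 0.001]
wrist_force: [-0.4, 0.6, 0.2]
finger_gap: 0.058
grasp_force: 0.0
clock: 25.1
eef_pos: [0.4979, -0.1303, 0.0659]
tool_rot: [0.707, 0.707, 0.0, 0.001]
wrist_force: [-0.7, 0.7, 9.2]
finger_gap: 0.0485
grasp_force: 18.0
clock: 25.52
eef_pos: [0.4986, -0.1306, 0.158]
tool_rot: [0.707, 0.707, 0.001, 0.002]
wrist_force: [0.6, 0.4, -2.6]
finger_gap: 0.0487
grasp_force: 18.0
clock: 25.93
eef_pos: [0.4919, 0.0354, 0.1536]
tool_rot: [0.707, 0.707, -0.001, -0.001]
wrist_force: [0.3, -0.2, -1.1]
finger_gap: 0.0487
grasp_force: 18.0
clock: 26.35
eef_pos: [0.4874, 0.1731, 0.1536]
tool_rot: [0.706, 0.708, -0.001, -0.001]
wrist_force: [0.8, 0.7, -1.6]
finger_gap: 0.0486
grasp_force: 18.0
clock: 26.6
eef_pos: [0.4884, 0.1696, 0.1545]
tool_rot: [0.707, 0.707, -0.0, -0.0]
wrist_force: [0.3, 0.4, -1.9]
finger_gap: 0.0486
grasp_force: 18.0
wrist tumbler_small 0.82 [323, 313] [487.9, 170.9, 173.5] 2912 0.69
wrist sleeve_small 0.78 [320, 232] [488.2, 170.4, 54.3] 1207 1.33
wrist sleeve_small 0.55 [308, 21] [480.4, 316.7, 124.1] 1306 0.78
scene tumbler_small 0.76 [283, 205] [489.6, 170.1, 173.5] 87 1.2
[0.4887 0.1701 0.1551]
```

```bash
python3 -m pendant '[[[0,0,0,0.3,0.3,20,37],[0,0,0,0,0,20,37],[0,0,0,0,0,14,37],[0,0,0,0,0,6,37],[0,0,0,0,0,4,37]]]' 18
python3 -m pendant '[[[0,0,0,0,0,2,37],[0,0,0,0,0,1,37],[0,0,0,0,0,0,37],[0,0,0,0,0,0,37]]]' 18
```

```text
clock: 27.27
eef_pos: [0.4886, 0.1708, 0.0904]
tool_rot: [0.707, 0.707, -0.0, -0.0]
wrist_force: [-0.1, 0.3, -1.8]
finger_gap: 0.0486
grasp_force: 18.0
clock: 27.6
eef_pos: [0.4892, 0.1712, 0.0886]
tool_rot: [0.707, 0.707, 0.0, 0.0]
wrist_force: [-0.7, -0.5, -1.2]
finger_gap: 0.0481
grasp_force: 18.0
```

```bash
python3 -m pendant '[[[0,0,0,0,0,1.2,37],[0,0,0,0,0,0,37],[0,0,0,0,0,1.2,37],[0,0,0,0,0,0,37],[0,0,0,0,0,0,37]]]' 18
python3 -m pendant '[[[0,0,0,0,0,0.6,37],[0,0,0,0,0,0,37],[0,0,0,0,0,0,37]]]' 18
python3 -m pendant '[[[0,0,0,0,0,0,53],[0,0,0,0,0,0,59],[0,0,0,0,0,0,70],[0,0,0,0,0,0,80],[0,0,0,0,0,0,80]]]' 18
python3 -m pendant '[[[0,0,0,0,0,-10,80],[0,0,0,0,0,-30,80],[0,0,0,0,0,-40,80],[0,0,0,0,0,-40,80],[0,0,0,0,0,-25,80]]]' 15
python3 -m pendant '[[[0,0,0,-30,0,0,80],[0,0,0,-40,0,0,80],[0,0,0,-40,0,0,80],[0,0,0,-40,0,0,80],[0,0,0,-20,0,0,80]]]'
python3 -m pendant '[[[0,0,0,0,0,0,80],[0,0,0,0,0,0,80]]]'
python3 - <<'E'
from h import *
L=["tumbler_espresso","tumbler_large","tumbler_medium","tumbler_small"]
s=look("top",L+["pick_glass","sample_dish"])
s=look("scene",L);cv2.imwrite("pics/s3.png",cv2.resize(s["pixels"][150:330,150:470],(800,450)))
print(observe()["clock"],observe()["wrist_force"])
E
```

```text
clock: 28.02
eef_pos: [0.4888, 0.1711, 0.0856]
tool_rot: [0.707, 0.707, -0.0, -0.0]
wrist_force: [0.2, -0.0, -1.6]
finger_gap: 0.0485
grasp_force: 18.0
clock: 28.27
eef_pos: [0.4888, 0.1712, 0.085]
tool_rot: [0.707, 0.707, -0.0, -0.0]
wrist_force: [0.3, 0.1, -1.6]
finger_gap: 0.0487
grasp_force: 18.0
clock: 28.68
eef_pos: [0.4889, 0.1712, 0.0851]
tool_rot: [0.707, 0.707, 0.0, 0.0]
wrist_force: [0.1, -0.4, -0.1]
finger_gap: 0.0746
grasp_force: 0.0
clock: 29.1
eef_pos: [0.4895, 0.1714, 0.2347]
tool_rot: [0.707, 0.707, 0.002, 0.001]
wrist_force: [0.7, 0.8, 0.8]
finger_gap: 0.0801
grasp_force: 0.0
clock: 29.52
eef_pos: [0.4886, -0.002, 0.231]
tool_rot: [0.707, 0.707, 0.0, 0.001]
wrist_force: [0.1, -0.5, 0.4]
finger_gap: 0.08
grasp_force: 0.0
clock: 29.68
eef_pos: [0.489, 0.0004, 0.2307]
tool_rot: [0.708, 0.707, 0.0, 0.0]
wrist_force: [0.9, 0.7, -0.0]
finger_gap: 0.0801
grasp_force: 0.0
top tumbler_espresso 0.62 [151, 280] [476.4, 398.0, 94.4] 118 0.81
top tumbler_large 0.67 [186, 278] [480.4, 322.7, 124.4] 215 0.84
top tumbler_medium 0.91 [227, 273] [484.7, 246.9, 113.8] 151 0.77
top tumbler_small 0.57 [270, 272] [488.7, 172.0, 104.5] 122 0.76
top tumbler_small 0.43 [274, 284] [487.5, 172.1, 75.4] 8 0.09
top sample_dish 0.96 [472, 204] [634.4, -258.6, 15.3] 448 7.81
scene tumbler_espresso 0.84 [212, 194] [478.0, 398.0, 95.1] 83 1.19
scene tumbler_large 0.87 [228, 200] [481.3, 321.9, 124.2] 175 1.43
scene tumbler_medium 0.91 [257, 209] [485.5, 246.9, 114.3] 142 1.29
scene tumbler_small 0.61 [462, 282] [636.1, -250.9, 16.7] 263 6.74
30.2833 [0.53259335 0.71040959 0.02071754]
```

View pics/s3.png

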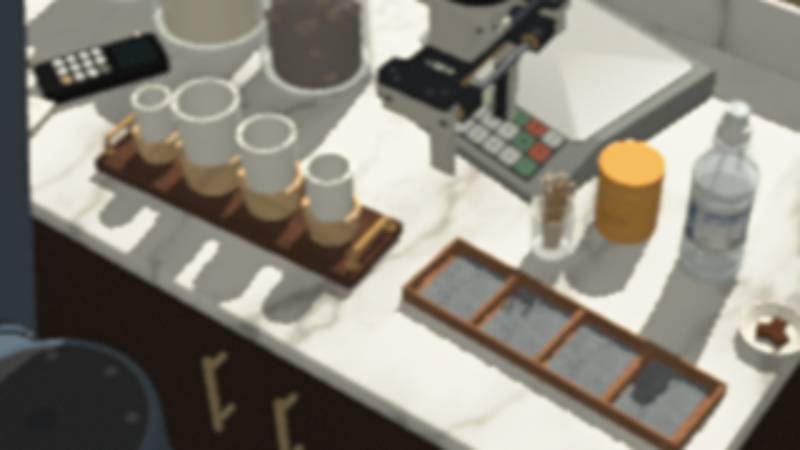

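All four tumblers stand upright in the sleeves of their own size. Their rims measure about 94, 104, 114 and 124 mm above the counter, as expected when fully seated. The tray is empty, the glass and dish are in place, and the gripper is clear.

```bash
python3 -c "
from plant import *
print(job_done())"
```

```text
the job is handed in; nothing more can be done
None
```

All four tumblers are standing upright and fully down in the sleeves of their own size, the pick glass and sample dish were left where they stood, and the job was handed in at about 30 s; no verdict came back.

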